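# Fetch the oil-soaked stick out of the narrow soaking tank with the hook rod

## Task

The tank has been drained and the soaked stick has to drip off. Take the hook rod from its rack, catch the bail of the carrier that hangs deep in the narrow tank, and feel your way along under the hold-down strips with light pulls, never forcing it, until the carrier comes up through their notches; lift it out on the hook and set it down gently, upright and wholly inside the drip tray. Hang the rod back in its rack; keep your fingers off the carrier, handle it level and leave the other tools where they lie.

Things in the scene. Friction and masses are not known exactly. Their poses are not given: they have to be found in the camera images.
- tank: Fixed narrow upright tank of grey sheet steel, open on top, empty, 140 mm high. Origin on the bench under its centre, z up, y along its long side. Inside 60 mm wide (x), 200 mm long (y), walls 3 mm plus a 4 mm rim bead outside, floor 4 mm thick. A red-levered brass drain cock sits low on its -x side. Above the strips it is clear up to the rim.
- tank_ledges (a point): In the tank, midway between its two steel rails along both long walls, 9 mm wide, 8 to 51 mm above its origin (tops at this height), 42 mm free between them: they guide the carrier, and its lugs rest and slide on their tops. The carrier's sliding ends where its end meets the tank's end wall (carrier centre at tank y = +-42 mm).
- tank_strips (a point): In the tank, midway between its two brass hold-down strips, one over each rail and as wide, 4 mm thick, underside at this height (61 mm above the origin): they keep the wood under the oil. Lugs have 4 mm play in height below them and can pass up only at one 12 mm long notch per strip, both at the same y. Strips bend if the carrier or rod is forced on the tank with over 25 N.
- tank_rim (a point): Middle of the tank's mouth, 140 mm above its origin. The notches are not measured: the strips are set by hand and screwed tight, so the notches' middle lies anywhere from y = -13 to +35 mm in the tank's frame, and the carrier is parked on the -y side of it. Feel for it: slide the carrier towards +y under light upward pulls until it rises.
- carrier: Loose steel carrier with a square pine stick (26 x 100 x 24 mm) fixed in it, together 0.14 to 0.26 kg. Origin in the middle of its underside, z up, y along its length; in the tank parallel to the tank's y, underside 14 mm above the tank's origin. Base 38 mm (x) by 115 mm (y); top of the stick 27 mm above the origin.
- carrier_lugs (a point): Middle between the carrier's two brass lugs, 40 mm above its origin. The lugs are 6 mm thick pins that stick out along its x to 27 mm either side at mid-length; it hangs from them in the tank and can rock about them.
- bail_top (a point): Middle of the wire at the peak of the carrier's bail, 57 mm above the carrier's origin (in the tank 69 mm below the rim). The bail is 5 mm wire in the carrier's x-z plane at y = 0: legs at x = +-16.5 mm up to 47 mm, then a shallow peak. Clear space of 27 mm between the wire and the stick below.
- carrier_end_a (a point): Middle of the carrier's lower edge at its -y end, 57.5 mm from its origin.
- carrier_end_b (a point): Middle of the carrier's lower edge at its +y end, 57.5 mm from its origin.
- rod: Loose hook rod, upright, 0.11 kg. Origin on the shank's axis at the hook's lowest point, z up along the shank, which is 7 mm thick. At 88 to 91 mm a brass collar of 26 mm diameter; above it a square wooden handle, 20 x 20 mm, from 91 to 145 mm with its flat sides across x and y, and a 4 mm brass button on top.
- rod_hook (a point): Middle of the hook's throat, on top of its foot: rod frame y = +10 mm, z = +7 mm. The hook is a J of the shank's bar in the rod's y-z plane, open upward: foot from the shank towards +y, upturned tip 20.5 mm from the shank (axis to axis), ending 15.5 mm above the rod's origin; throat 13.5 mm wide.
- rod_grip (a point): Middle of the rod's wooden handle, 118 mm above the rod's origin: the place to grip it from above. Gripped across the rod's y, the jaws and not friction carry the sideways pull of the hook.
- rack: Fixed small wooden rack, 90 x 74 mm, 100 mm high, origin on the bench under it, z up. Its top has a slot 12 mm wide (x) from y = -12 to +37 mm, open at the +y end. The rod hangs in it by its collar, shank axis at the rack's x = y = 0, hook to the rack's +y, rod origin 12 mm above the rack's origin. It lifts straight out and goes straight back in.
- tray: Fixed black drip tray, outside 120 mm (x) by 190 mm (y), rim 16 mm high, walls 3 mm; origin on the bench under its centre, z up. Things stand on its ribs, 8 mm above the origin.
- chisel_1: Bystander: chisel with orange-brown handle, 231 mm, the nearer to the tank of two; origin under its middle.
- hammer: Bystander: small hammer with wooden handle, 240 mm, lying at the back right; origin under its middle.
- tape: Bystander: roll of masking tape, 83 mm across, 18 mm high; origin under its middle.
- oil: Bystander: smoke-grey oil bottle, 75 mm across, 189 mm high; origin under its middle.
Not all that is in view belongs to the job. There is more than one size of the rack; the job needs the larger.

How it is judged:
By the outcome, as a careful person would: the job done as asked, in the order asked, and still so for the second after the job is handed in, with the robot touching nothing.
It also fails if it takes over 72 s, if anything falls off the work surface, if the arm or the gripper's body presses on something with over 40 N, if the wrist force passes 120 N, or if a joint passes its speed limit or range.

## Robot

A 7-joint arm with a two-finger parallel gripper is mounted at the origin on a cart in front of the work surface, level with it; the furniture and walls round the work are solid. World frame = base frame: x ahead of the robot, y to its left, z up, the work surface at z = 0. Lengths are in m, angles in rad, forces in N, time in s.
With the tool pointing down it reaches from about 0.35 to 0.9 m from the base axis. Payload 19.9 kg.
Tool frame: the origin (TCP) lies midway between the tips of the shut fingers; the grasp point (between the pads) lies 19 mm behind it; z points along the fingers, y is the line along which they close (so a half turn about z gives the same grasp; the last joint's range is limited). The gripper opens to 85 mm and grips with 20 to 120 N. Pads are 22 mm wide; open, the fingers measure 114 mm over their backs; the gripper's body (76 mm by 85 mm) begins 54 mm behind the grasp point. The pads swing forward as they close: fully open they stand 13 mm farther back than shut.
Start: joints at [1.264, 0.417, -0.01, 1.614, 0.005, 1.111, -0.053], TCP at [0.164, -0.603, 0.231] pointing down, gripper open.
Joint ranges: [-2.81, 2.81], [-0.39, 2.02], [-1.27, 1.25], [0.06, 2.57], [-1.19, 4.33], [0.19, 2], [-2.82, 2.82]. Speed limits (rad/s): [1.89, 1.89, 2.39, 2.39, 3.01, 3.01, 3.01].

## Interface

Orientations are given as [roll, pitch, yaw] about the fixed x, y, z axes, in that order (R = Rz(yaw) Ry(pitch) Rx(roll)).
In Python, from workcell import readout, cams, order gives the robot as it stands.
- The arm moves only by the tool send_rows, never from a script. Its argument "series" is a list of rows, each an object with "offset": the shift along the tool's x, y, z in mm, a list of three; "turn": the turn about the tool's z in rad. In form: [{"offset": [x, y, z], "turn": turn}, ...]. A call has 1 to 12 rows; each row shifts and turns the commanded pose from where the row before left it, along the tool's axes as they then stand; what a row does not reach is not made up. A row lasts 1/8 s, in which the tool goes at most 62.5 mm and 10.7 degrees, less where a joint would pass 70% of its speed; a pose out of reach is approached as far as the arm can. A call with a gripper value outside its range is refused whole. "gripper" is the finger opening in mm, from 0 to 85.4, set as the call begins (left out, the last holds). The fingers move at their own pace and stop on an object; "force" is the grip in N (left out, the last holds). Time passes only in rows, so rows that do not move let the fingers close. It gives the time, the measured TCP pose, the force, the opening and the grip force at its end, in the units of the state.
- readout.state(): the state, without advancing time (a new reading comes with each control period).
- cams.get_image(name): name is "side" or "top"; returns the picture (420x560x3 uint8, red, green, blue); there is no depth.
- cams.camera_model(name): a dict with "fov_y" (degrees; the focal length in pixels is half the picture's height over the tangent of half this angle, whatever the lens; pixels are square), "cx", "cy" (the principal point, pixels), "D" ([k1, k2, p1, p2, k3] as OpenCV has them; the pictures are not rectified), "xyz" and "rotation" of the camera in the world. Camera axes: x right, y up, looking along -z (the intrinsics and any distortion apply to the point x, -y, -z); pixel columns grow to the right and rows downward; lengths in m; the calibration is good to about 2 mm. A picture is of the moment at which its call begins. camera_model takes no time and is no camera call.
- order.finish_job(): hands the job in; it is judged then, once.
The state is a dict: "clock": time; "joints": joint angles; "joint_vel": joint speeds; "joint_torque": joint torques, N m; "eef_pos": TCP position; "tcp_rot": TCP orientation; "wrist_force": force on the tool from outside, world axes, zero at the start; "wrist_torque": the same for the moment, N m; "grip_width": opening from 0.0 (shut) to 1.0 (fully open); "grasp_force": force on a finger pad.
Only numpy, scipy, OpenCV 4.12 (cv2) and the standard library are available. Lean on these libraries where they do the work, as an engineer would, in place of code of your own. Each camera call takes 0.05 s, during which the arm holds its last target. There are 200 camera calls.

## Working session

There is one attempt and no reset: what is moved stays moved. The work goes in short steps, Python scripts to look and compute and a tool call to move; the robot and the scene stay as the last step left them, time stands still between calls to the robot, and variables do not carry over. Pictures are saved under pics/ and viewed, at most 10 in all, crops included, and the job is handed in when it is done.

Besides the shell and the picture viewer there is one more tool, called after ">>>" as name(argument=value, ...), one argument or row to a line, values as JSON. send_rows: Moves the arm, as the interface text tells. Its arguments: {"type":"object","properties":{"series":{"type":"array"},"gripper":{"type":"number"},"force":{"type":"number"}},"required":["series"]}

```bash
mkdir -p pics; python3 - <<'E'
from workcell import readout,cams,order
import cv2
for n in("side","top"):
    cv2.imwrite(f"pics/{n}0.png",cv2.resize(cams.get_image(n)[:,:,::-1],(800,600),interpolation=cv2.INTER_CUBIC))
    print(n,cams.camera_model(n))
s=readout.state();print({k:s[k] for k in("clock","eef_pos","tcp_rot","wrist_force","grip_width")})
E
```

```text
side {'fov_y': 53.1277011757131, 'cx': 275.0229572612149, 'cy': 213.98581362295272, 'D': array([0.00028587, 0.        , 0.        , 0.        , 0.        ]), 'xyz': array([0.32873623, 0.63182303, 0.78912898]), 'rotation': array([ 0.82133185,  0.01381267, -2.92772023])}
top {'fov_y': 54.127928948263, 'cx': 286.4156815429339, 'cy': 211.35913479140243, 'D': array([-0.1087203,  0.       ,  0.       ,  0.       ,  0.       ]), 'xyz': array([ 0.39366978, -0.0878252 ,  1.32540169]), 'rotation': array([ 0.06867369,  0.02144672, -1.56264601])}
{'clock': 0.1, 'eef_pos': array([ 0.16348532, -0.60291573,  0.2307191 ]), 'tcp_rot': array([-3.14048411e+00,  9.94641001e-05,  2.64839971e-01]), 'wrist_force': array([-0.36719565, -0.09501583,  0.009178  ]), 'grip_width': 1.0002524862874755}
```

View pics/side0.png

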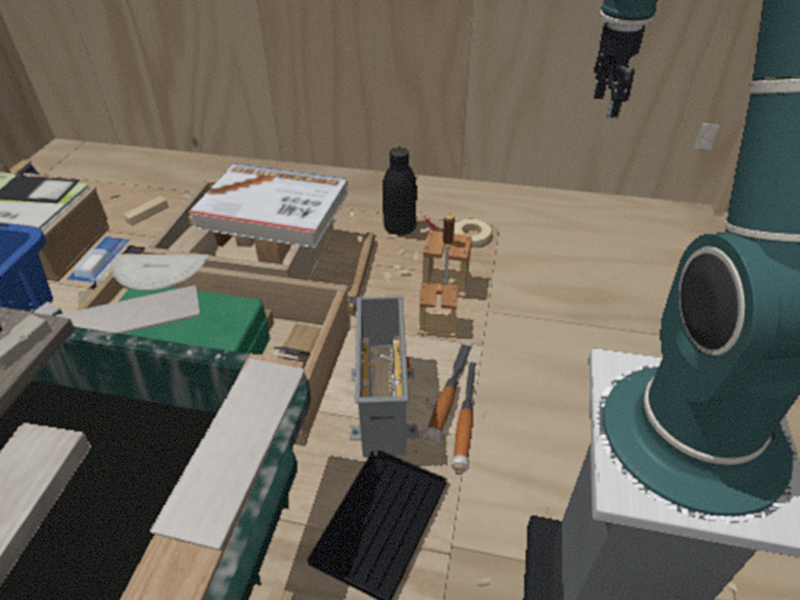

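View pics/top0.png

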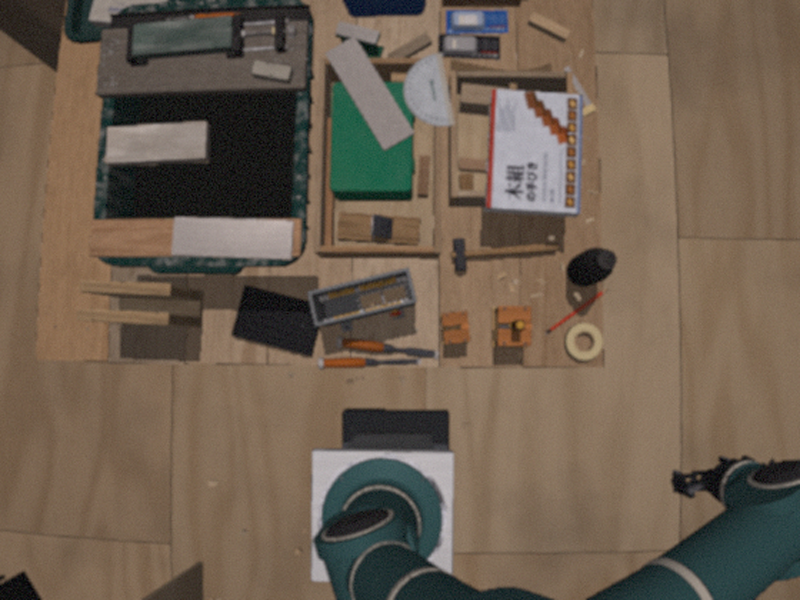

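```bash
python3 - <<'E'
from workcell import cams
import cv2,numpy as np
# averaged pictures, crops
for n,(x0,x1,y0,y1),z in(("top",(155,425,180,265),2.96),("side",(205,355,130,300),3.5),("side",(205,355,250,420),3.5)):
    im=np.mean([cams.get_image(n).astype(float) for _ in range(3)],0).astype(np.uint8)[:,:,::-1]
    c=cv2.resize(im[y0:y1,x0:x1],None,fx=z,fy=z,interpolation=cv2.INTER_CUBIC)
    c=cv2.convertScaleAbs(c,alpha=1.3,beta=15)
    for u in range(x0,x1,10): cv2.putText(c,str(u) if u%20==0 else "|",(int((u-x0+.5)*z),8),0,.3,(255,255,0),1)
    for v in range(y0,y1,10): cv2.putText(c,str(v)+"-",(0,int((v-y0+.5)*z)+3),0,.3,(255,255,0),1)
    cv2.imwrite(f"pics/c_{n}_{y0}.png",c); print(c.shape)
    cv2.imwrite(f"pics/raw_{n}.png",im)
E
```

```text
(252, 799, 3)
(595, 525, 3)
(595, 525, 3)
```

View pics/c_top_180.png

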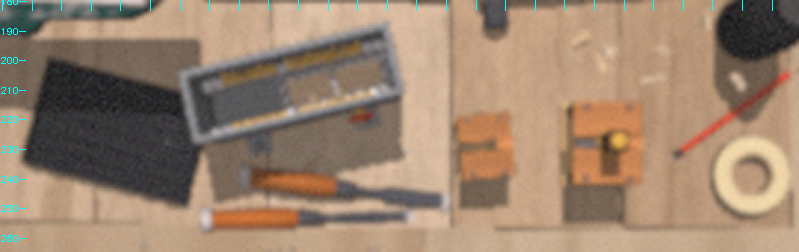

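View pics/c_side_130.png

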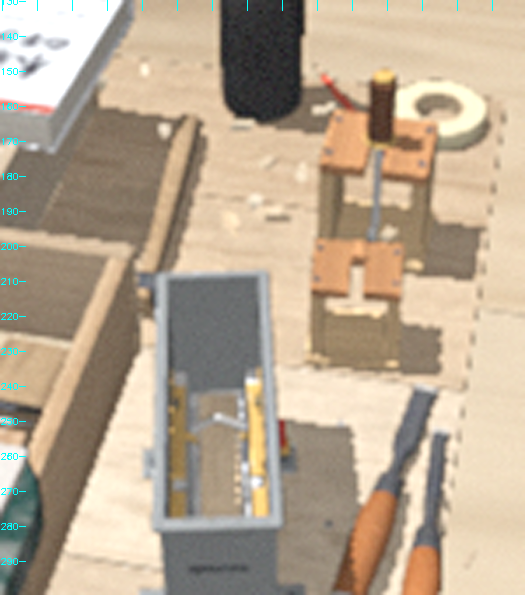

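View pics/c_side_250.png

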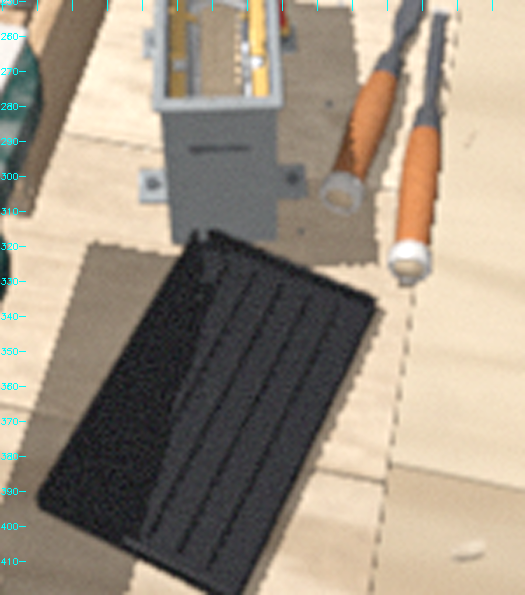

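```bash
cat >h.py <<'E'
import numpy as np,cv2
from workcell import cams
from scipy.spatial.transform import Rotation as R
from scipy.optimize import least_squares
def proj(n,P):
    m=cams.camera_model(n); f=210/np.tan(np.radians(m["fov_y"]/2))
    Rc=R.from_euler("xyz",m["rotation"]).as_matrix()@np.diag([1,-1,-1])
    K=np.array([[f,0,m["cx"]],[0,f,m["cy"]],[0,0,1]])
    return cv2.projectPoints(np.atleast_2d(P).astype(float),cv2.Rodrigues(Rc.T)[0],-Rc.T@m["xyz"],K,np.array(m["D"]))[0][:,0]
def world(p,L):
    c,s=np.cos(p[2]),np.sin(p[2]); L=np.atleast_2d(L)
    return np.c_[p[0]+c*L[:,0]-s*L[:,1],p[1]+s*L[:,0]+c*L[:,1],L[:,2]]
def fit(obs,p0):
    # obs: (cam, local point, pixel)
    def res(p):
        return np.concatenate([proj(n,world(p,l))[0]-u for n,l,u in obs])
    r=least_squares(res,p0,loss="soft_l1",x_scale=[.1,.1,.1]); return r.x,r.fun.reshape(-1,2)
T=lambda x,y:((x+.5)/2.96+154.5,(y+.5)/2.96+179.5)
S=lambda x,y:((x+.5)/3.5+204.5,(y+.5)/3.5+129.5)
S2=lambda x,y:((x+.5)/3.5+204.5,(y+.5)/3.5+249.5)
E
python3 - <<'E'
from h import *
def rect(a,b,z): return [np.array([sx*a,sy*b,z])/1000 for sx,sy in((1,1),(1,-1),(-1,-1),(-1,1))]
def go(name,c,top,side,p0,extra=[]):
    o=[("top",l,np.array(u)) for l,u in zip(c,top) if u]+[("side",l,np.array(u)) for l,u in zip(c,side) if u]+extra
    p,r=fit(o,p0); print(name,np.round(p,4),np.degrees(p[2]).round(2)); print(np.round(r,1).tolist()); return p
# order: (+x+y) upper-left in top; (+x-y) upper right; (-x-y) ; (-x+y). side: near-left, far-left, far-right, near-right
t=go("tank",rect(37,107,140),[T(180,73),T(387,24),T(401,95),T(196,144)],[S(153,529),S(158,273),S(268,271),S(281,526)],[.45,0,.2])
k=go("rack",rect(45,37,100),[T(570,103),T(641,105),T(640,186),T(565,186)],[S(322,172),S(332,108),S(437,122),S(433,180)],[.42,-.35,0])
r=go("rod+rack",rect(45,37,100),[T(570,103),T(641,105),T(640,186),T(565,186)],[S(322,172),S(332,108),S(437,122),S(433,180)],[.42,-.35,0],
 [("top",np.array([0,0,.161]),np.array(T(619,141))),("side",np.array([0,0,.161]),np.array(S(384,74)))]*2)
y=go("tray",rect(60,95,16),[T(48,60),None,T(187,206),T(24,160)],[S2(38,500),S2(210,232),S2(377,302),None],[.45,.25,-.3])
for yy in range(-42,30,6):
    w=world(t,np.array([0,yy,71])/1000); a=proj("side",w)[0];b=proj("top",w)[0]
    print(yy,((a-[204.5,129.5])*3.5).round(),((b-[154.5,179.5])*2.96).round())
E
```

```text
tank [0.4857 0.0364 0.2401] 13.76
[[-1.3, -0.7], [0.2, -1.2], [1.3, -0.4], [-1.2, 0.0], [-0.3, 0.4], [0.2, -0.4], [0.8, -0.7], [1.3, 0.1]]
rack [ 0.429  -0.2771  0.002 ] 0.11
[[-0.8, -1.4], [-0.1, -2.0], [0.4, 0.8], [0.9, 0.7], [-1.8, -1.5], [0.0, 0.7], [2.4, 0.4], [0.3, 0.3]]
rod+rack [ 0.4297 -0.279   0.004 ] 0.23
[[-0.2, -1.6], [0.5, -2.3], [1.0, 0.6], [1.6, 0.5], [-1.9, -1.9], [-0.1, 0.3], [2.2, -0.1], [0.2, -0.2], [-1.0, 0.0], [0.3, 1.0], [-1.0, 0.0], [0.3, 1.0]]
tray [ 0.4398  0.2418 -0.2454] -14.06
[[-0.8, -0.9], [-1.5, 0.6], [-2.4, 1.1], [-0.1, -0.3], [-2.0, -2.4], [1.9, -0.7]]
-42 [219. 414.] [337.  79.]
-36 [219. 421.] [331.  80.]
-30 [219. 428.] [325.  81.]
-24 [220. 435.] [320.  83.]
-18 [220. 442.] [314.  84.]
-12 [220. 449.] [309.  85.]
-6 [220. 456.] [303.  87.]
0 [220. 463.] [297.  88.]
6 [220. 470.] [292.  89.]
12 [220. 477.] [286.  91.]
18 [220. 485.] [280.  92.]
24 [221. 492.] [275.  93.]
```

```bash
python3 - <<'E'
import cv2,numpy as np
a=cv2.imread("pics/raw_side.png")[200:285,245:290]; b=cv2.imread("pics/raw_top.png")[185:230,213:295]; c=cv2.imread("pics/raw_side.png")[145:205,290:335]; d=cv2.imread("pics/raw_top.png")[205:250,340:385]
o=np.zeros((600,800,3),np.uint8)
def put(im,x,y,z):
    q=cv2.convertScaleAbs(cv2.resize(im,None,fx=z,fy=z,interpolation=cv2.INTER_CUBIC),alpha=1.4,beta=10); o[y:y+q.shape[0],x:x+q.shape[1]]=q
put(a,0,0,7);put(b,320,0,5.8);put(c,320,270,5.4);put(d,570,270,5)
cv2.imwrite("pics/z.png",o)
E
```

```text
(no output)
```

View pics/z.png

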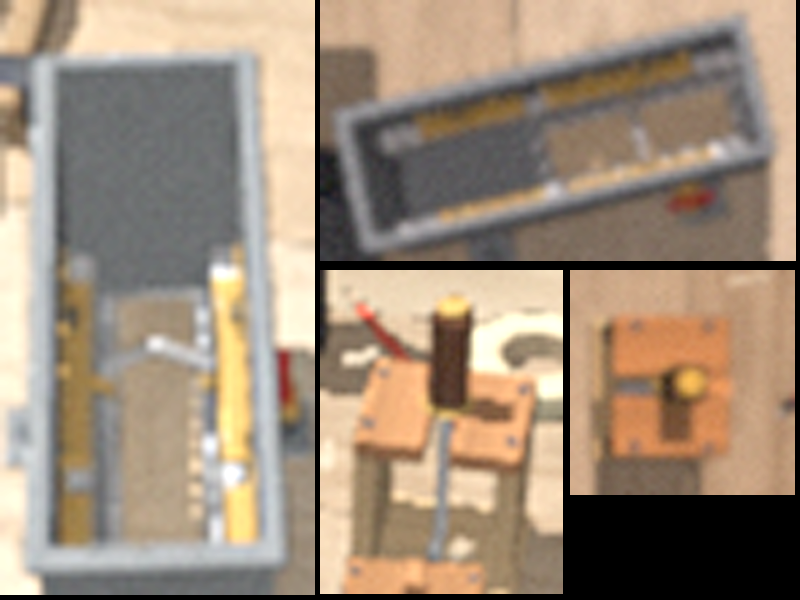

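```bash
cat >>h.py <<'E'
tank=np.array([0.4857,0.0364,0.2401]); tray=np.array([0.4398,0.2418,-0.2454])
def tool(w,yaw=None):
    "shift in tool axes (mm) from the measured pose to world TCP w, then the turn"
    from workcell import readout
    s=readout.state(); Rt=R.from_euler("xyz",s["tcp_rot"]).as_matrix()
    print("t",round(s["clock"],2),"pos",s["eef_pos"].round(4),"rot",s["tcp_rot"].round(3),"F",s["wrist_force"].round(1),"grip",round(s["grip_width"],3),round(s["grasp_force"],1))
    if w is not None: print("shift mm",(Rt.T@(np.array(w)-s["eef_pos"])*1000).round(1),"turn",None if yaw is None else round(s["tcp_rot"][2]-yaw,3))
E
python3 - <<'E'
from h import *
u={"top":np.array([363.9,227.35]),"side":np.array([314.6,150.95])}
r=least_squares(lambda p:np.concatenate([proj(n,[p[0],p[1],.161])[0]-u[n] for n in u]),[.43,-.28],x_scale=.1)
print("rod",r.x,r.fun)
def at(n,px,x,z):
    q=least_squares(lambda y:proj(n,world(tank,np.array([x,y[0],z])))[0]-px,[0.],x_scale=.01);return q.x*1000,q.fun
print("bail",at("top",[268.2,209.1],0,.071),at("side",[267.1,249.3],0,.071))
print("notch",at("side",[256.1,268.6],.0255,.06),at("side",[278.1,267.9],-.0255,.06),at("top",[253.2,217.4],-.0255,.06),at("top",[250.1,202.2],.0255,.06))
tool([r.x[0],r.x[1],.23],0.)
E
```

```text
rod [ 0.43005333 -0.28221823] [ 0.03773677 -0.14817779  0.1271253   0.09312644]
bail (array([-39.66606024]), array([-0.68225779, -2.87253483])) (array([-37.50273968]), array([ 0.07444566, -0.00125789]))
notch (array([9.69777331]), array([0.07705047, 0.00065801])) (array([9.49305866]), array([ 0.85256775, -0.03639756])) (array([11.8261714]), array([0.2288364 , 0.96467043])) (array([10.63861101]), array([0.02091937, 0.08783221]))
t 0.55 pos [ 0.1636 -0.6032  0.2312] rot [-3.141  0.     0.265] F [-0.6  0.4  0.8] grip 0.998 0.0
shift mm [ 341.2 -240.     1.3] turn 0.265
```

>>> send_rows(
  series=[
    {"offset": [34, -24, 0], "turn": 0},
    {"offset": [34, -24, 0], "turn": 0},
    {"offset": [34, -24, 0], "turn": 0},
    {"offset": [34, -24, 0], "turn": 0},
    {"offset": [34, -24, 0], "turn": 0},
    {"offset": [34, -24, 0], "turn": 0},
    {"offset": [34, -24, 0], "turn": 0},
    {"offset": [34, -24, 0], "turn": 0},
    {"offset": [34, -24, 0], "turn": 0},
    {"offset": [35, -24, 0], "turn": 0},
    {"offset": [0, 0, 0], "turn": 0.13},
    {"offset": [0, 0, 0], "turn": 0.135},
  ],
  gripper=70,
  force=60,
)

```text
clock: 2.05
eef_pos: [0.4302, -0.282, 0.2313]
tcp_rot: [3.142, -0.0, -0.004]
wrist_force: [-0.5, -1.0, -0.8]
grip_width: 0.821
grasp_force: 0.0
```

```bash
python3 -c "
from h import *;tool([.430,-.282,.115],0.)"
```

```text
t 2.05 pos [ 0.4302 -0.282   0.2313] rot [ 3.142 -0.    -0.004] F [-0.5 -1.  -0.8] grip 0.821 0.0
shift mm [ -0.2   0.  116.3] turn -0.004
```

>>> send_rows(
  series=[
    {"offset": [0, 0, 25], "turn": 0},
    {"offset": [0, 0, 25], "turn": 0},
    {"offset": [0, 0, 25], "turn": 0},
    {"offset": [0, 0, 20], "turn": 0},
    {"offset": [0, 0, 14], "turn": 0},
    {"offset": [0, 0, 7], "turn": 0},
    {"offset": [0, 0, 0], "turn": 0},
  ],
)

```text
clock: 2.92
eef_pos: [0.4299, -0.2823, 0.1153]
tcp_rot: [-3.141, 0.0, -0.0]
wrist_force: [0.2, 0.2, 0.9]
grip_width: 0.818
grasp_force: 0.0
```

>>> send_rows(
  series=[
    {"offset": [0, 0, 0], "turn": 0},
    {"offset": [0, 0, 0], "turn": 0},
    {"offset": [0, 0, 0], "turn": 0},
    {"offset": [0, 0, 0], "turn": 0},
    {"offset": [0, 0, 0], "turn": 0},
    {"offset": [0, 0, 0], "turn": 0},
    {"offset": [0, 0, 0], "turn": 0},
    {"offset": [0, 0, 0], "turn": 0},
  ],
  gripper=10,
  force=60,
)

```text
clock: 3.92
eef_pos: [0.43, -0.2824, 0.1157]
tcp_rot: [3.141, -0.0, -0.0]
wrist_force: [-1.4, 1.0, 5.2]
grip_width: 0.226
grasp_force: 58.3
```

```bash
python3 - <<'E'
from h import *
tool(None)
im=cams.get_image("side")[:,:,::-1][110:220,280:360]; b=cams.get_image("top")[:,:,::-1][195:260,320:400]
o=np.zeros((600,800,3),np.uint8)
o[:550,:400]=cv2.resize(im,(400,550),interpolation=2); o[:325,400:]=cv2.resize(b,(400,325),interpolation=2)
cv2.imwrite("pics/g.png",cv2.convertScaleAbs(o,alpha=1.3))
E
```

```text
t 3.92 pos [ 0.43   -0.2824  0.1157] rot [ 3.141 -0.    -0.   ] F [-1.4  1.   5.2] grip 0.226 58.3
```

View pics/g.png

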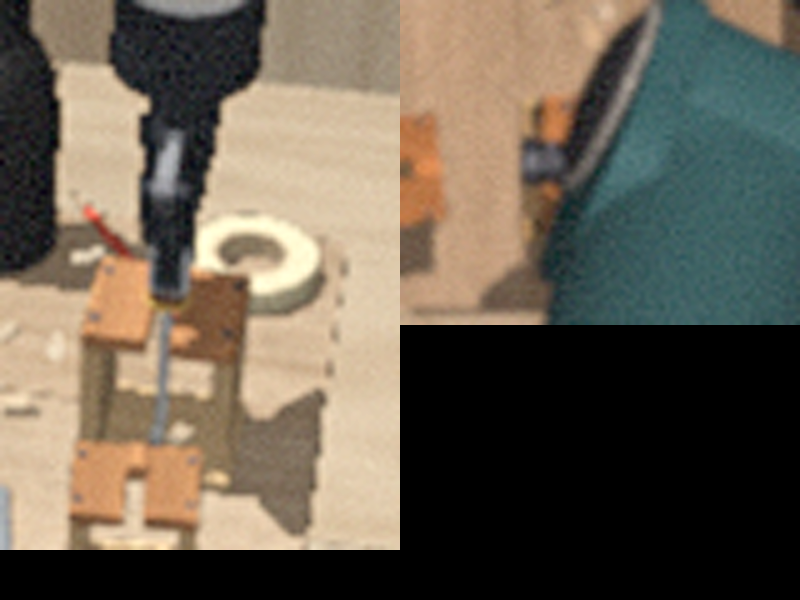

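>>> send_rows(
  series=[
    {"offset": [0, 0, -5], "turn": 0},
    {"offset": [0, 0, -15], "turn": 0},
    {"offset": [0, 0, -25], "turn": 0},
    {"offset": [0, 0, -25], "turn": 0},
    {"offset": [0, 0, -25], "turn": 0},
    {"offset": [0, 0, -25], "turn": 0},
    {"offset": [0, 0, -25], "turn": 0},
    {"offset": [0, 0, -10], "turn": 0},
    {"offset": [0, 0, 0], "turn": 0},
  ],
)

```text
clock: 5.15
eef_pos: [0.4299, -0.2823, 0.2707]
tcp_rot: [3.141, -0.001, -0.0]
wrist_force: [-0.1, -0.1, -0.9]
grip_width: 0.232
grasp_force: 58.5
```

```bash
python3 -c "
from h import *
w=world(tank,[0,-.07,.27])[0];tool(w,.24);print(w)"
```

```text
t 5.15 pos [ 0.4299 -0.2823  0.2707] rot [ 3.141e+00 -1.000e-03 -0.000e+00] F [-0.1 -0.1 -0.9] grip 0.232 58.5
shift mm [  72.4 -250.7    0.6] turn -0.24
[ 0.50234598 -0.03159199  0.27      ]
```

>>> send_rows(
  series=[
    {"offset": [4, -12, 0], "turn": 0},
    {"offset": [9, -30, 0], "turn": 0},
    {"offset": [9, -32, 0], "turn": 0},
    {"offset": [9, -32, 0], "turn": 0},
    {"offset": [9, -32, 0], "turn": 0},
    {"offset": [9, -32, 0], "turn": 0},
    {"offset": [9, -32, 0], "turn": 0},
    {"offset": [9, -30, 0], "turn": 0},
    {"offset": [5.4, -18.7, 0], "turn": 0},
    {"offset": [0, 0, 0], "turn": -0.12},
    {"offset": [0, 0, 0], "turn": -0.12},
    {"offset": [0, 0, 0], "turn": 0},
  ],
)

```text
clock: 6.65
eef_pos: [0.5019, -0.0309, 0.2695]
tcp_rot: [-3.141, 0.001, 0.24]
wrist_force: [-0.0, -0.0, -1.1]
grip_width: 0.224
grasp_force: 58.6
```

```bash
python3 - <<'E'
from h import *
w=world(tank,[0,-.07,.27])[0];tool(w,.24)
a=cams.get_image("side")[:,:,::-1][170:290,235:300]; b=cams.get_image("top")[:,:,::-1][170:240,200:300]
print("pred hook low pt/tip px",proj("side",world(tank,[[0,-.07,.166],[0,-.0495,.1815]]))-[235,170])
o=np.zeros((600,800,3),np.uint8)
o[:600,:325]=cv2.resize(a,(325,600),interpolation=2); o[:315,340:790]=cv2.resize(b,(450,315),interpolation=2)
cv2.imwrite("pics/t.png",cv2.convertScaleAbs(o,alpha=1.3))
E
```

```text
t 6.65 pos [ 0.5019 -0.0309  0.2695] rot [-3.141e+00  1.000e-03  2.400e-01] F [-0.  -0.  -1.1] grip 0.224 58.6
shift mm [ 0.2  0.8 -0.5] turn -0.0
pred hook low pt/tip px [[30.84634089 39.29600047]
 [30.7367176  40.37975962]]
```

View pics/t.png

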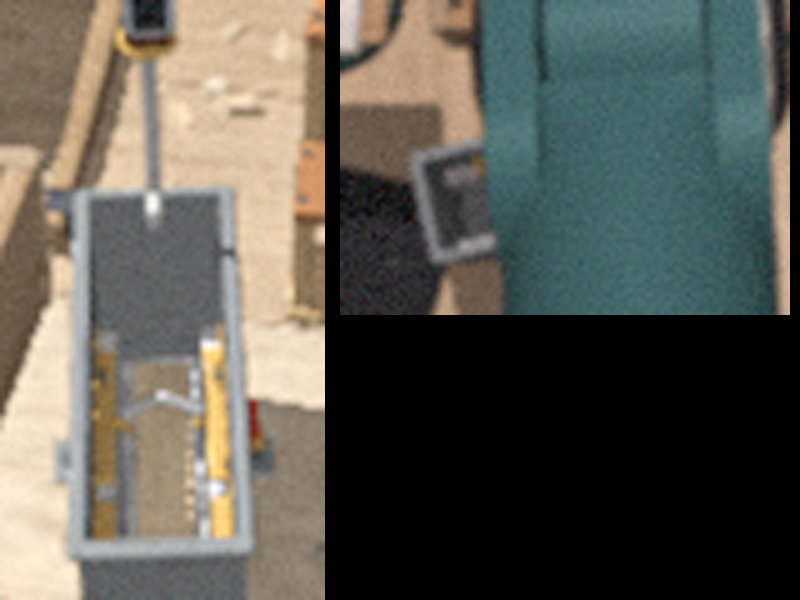

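>>> send_rows(
  series=[
    {"offset": [0, 0, 15], "turn": 0},
    {"offset": [0, 0, 20], "turn": 0},
    {"offset": [0, 0, 20], "turn": 0},
    {"offset": [0, 0, 20], "turn": 0},
    {"offset": [0, 0, 20], "turn": 0},
    {"offset": [0, 0, 10], "turn": 0},
    {"offset": [0, 0, 7], "turn": 0},
    {"offset": [0, 0, 4], "turn": 0},
    {"offset": [0, 0, 3], "turn": 0},
    {"offset": [0, 0, 0], "turn": 0},
  ],
)

```text
clock: 8.0
eef_pos: [0.5024, -0.0316, 0.1514]
tcp_rot: [3.142, -0.0, 0.24]
wrist_force: [0.3, -1.0, -1.9]
grip_width: 0.227
grasp_force: 58.7
```

>>> send_rows(
  series=[
    {"offset": [0, -4, 0], "turn": 0},
    {"offset": [0, -4, 0], "turn": 0},
    {"offset": [0, -4, 0], "turn": 0},
    {"offset": [0, -3, 0], "turn": 0},
    {"offset": [0, -3, 0], "turn": 0},
    {"offset": [0, -2, 0], "turn": 0},
    {"offset": [0, 0, 0], "turn": 0},
  ],
)

```text
clock: 8.88
eef_pos: [0.4975, -0.0121, 0.1513]
tcp_rot: [-3.141, 0.0, 0.24]
wrist_force: [0.0, 0.6, -0.8]
grip_width: 0.227
grasp_force: 58.7
```

```bash
python3 - <<'E'
from h import *
w=world(tank,[0,-.05,.1650])[0];tool(w,.24)
a=np.mean([cams.get_image("side")[:,:,::-1][215:290,245:295].astype(float) for _ in range(3)],0).astype(np.uint8)
cv2.imwrite("pics/e.png",cv2.convertScaleAbs(cv2.resize(a,(400,600),interpolation=2),alpha=1.5))
E
```

```text
t 8.88 pos [ 0.4975 -0.0121  0.1513] rot [-3.141  0.     0.24 ] F [ 0.   0.6 -0.8] grip 0.227 58.7
shift mm [  0.    0.1 -13.7] turn -0.0
```

View pics/e.png

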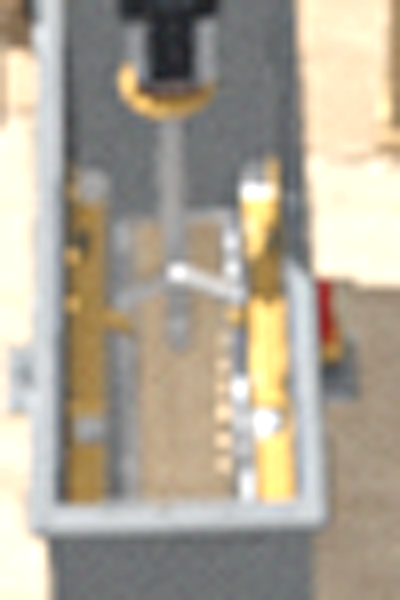

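>>> send_rows(
  series=[
    {"offset": [0, 0, -4], "turn": 0},
    {"offset": [0, 0, -4], "turn": 0},
    {"offset": [0, 0, -2], "turn": 0},
    {"offset": [0, 0, -1], "turn": 0},
    {"offset": [0, 0, -1], "turn": 0},
    {"offset": [0, 0, 0], "turn": 0},
  ],
)

```text
clock: 9.78
eef_pos: [0.4976, -0.0122, 0.1633]
tcp_rot: [-3.141, 0.0, 0.24]
wrist_force: [-0.2, -0.4, -1.3]
grip_width: 0.226
grasp_force: 58.7
```

>>> send_rows(
  series=[
    {"offset": [0, 0, -1], "turn": 0},
    {"offset": [0, 0, -1], "turn": 0},
    {"offset": [0, 0, 0], "turn": 0},
    {"offset": [0, 0, 0], "turn": 0},
  ],
)

```text
clock: 10.28
eef_pos: [0.4975, -0.0122, 0.1652]
tcp_rot: [-3.141, 0.0, 0.24]
wrist_force: [0.3, 0.0, -3.6]
grip_width: 0.227
grasp_force: 58.6
```

>>> send_rows(
  series=[
    {"offset": [0, 0, -1], "turn": 0},
    {"offset": [0, 0, -0.5], "turn": 0},
    {"offset": [0, 0, 0], "turn": 0},
    {"offset": [0, 0, 0], "turn": 0},
  ],
)

```text
clock: 10.78
eef_pos: [0.4975, -0.0122, 0.1668]
tcp_rot: [-3.141, 0.0, 0.24]
wrist_force: [0.0, 0.5, -3.5]
grip_width: 0.223
grasp_force: 58.6
```

>>> send_rows(
  series=[
    {"offset": [0, -2, 0], "turn": 0},
    {"offset": [0, -3, 0], "turn": 0},
    {"offset": [0, -3, 0], "turn": 0},
    {"offset": [0, -3, 0], "turn": 0},
    {"offset": [0, -3, 0], "turn": 0},
    {"offset": [0, -2, 0], "turn": 0},
    {"offset": [0, 0, 0], "turn": 0},
  ],
)

```text
clock: 11.65
eef_pos: [0.4937, 0.0035, 0.1668]
tcp_rot: [-3.142, 0.0, 0.24]
wrist_force: [0.1, -0.5, -3.9]
grip_width: 0.224
grasp_force: 58.6
```

>>> send_rows(
  series=[
    {"offset": [0, -2, 0], "turn": 0},
    {"offset": [0, -3, 0], "turn": 0},
    {"offset": [0, -3, 0], "turn": 0},
    {"offset": [0, -3, 0], "turn": 0},
    {"offset": [0, -3, 0], "turn": 0},
    {"offset": [0, -2, 0], "turn": 0},
    {"offset": [0, 0, 0], "turn": 0},
  ],
)

```text
clock: 12.52
eef_pos: [0.49, 0.019, 0.1668]
tcp_rot: [-3.142, 0.0, 0.24]
wrist_force: [-0.8, -0.2, -3.2]
grip_width: 0.228
grasp_force: 58.6
```

```bash
python3 - <<'E'
from h import *
w=world(tank,[0,-.012,.1650])[0];tool(w,.24)
a=np.mean([cams.get_image("side")[:,:,::-1][215:290,245:295].astype(float) for _ in range(3)],0).astype(np.uint8)
cv2.imwrite("pics/f.png",cv2.convertScaleAbs(cv2.resize(a,(400,600),interpolation=2),alpha=1.5))
print(proj("side",world(tank,np.array([[0,y,73] for y in(-18,-12,-6,0,6)])/1000))*8-np.array([245,215])*8)
print(proj("side",world(tank,np.array([[25.5,10,65],[-25.5,10,65]])/1000))*8-np.array([245,215])*8)
E
```

```text
t 12.53 pos [0.49   0.019  0.1668] rot [-3.142  0.     0.24 ] F [-0.8 -0.2 -3.2] grip 0.228 58.6
shift mm [-0.  -5.9  1.8] turn 0.0
[[178.0718859  320.74469501]
 [178.34198637 336.75956667]
 [178.61460285 352.92367136]
 [178.88977068 369.23910542]
 [179.16752585 385.70800465]]
[[ 88.61296048 418.10123883]
 [271.54724831 412.75650693]]
```

View pics/f.png

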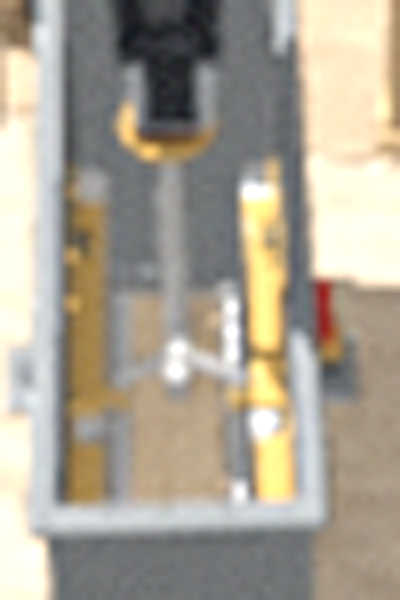

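>>> send_rows(
  series=[
    {"offset": [0, -3, 0], "turn": 0},
    {"offset": [0, -3, 0], "turn": 0},
    {"offset": [0, -2, 0], "turn": 0},
    {"offset": [0, 0, -0.5], "turn": 0},
    {"offset": [0, 0, -0.5], "turn": 0},
    {"offset": [0, 0, -0.5], "turn": 0},
    {"offset": [0, 0, 0], "turn": 0},
  ],
)

```text
clock: 13.55
eef_pos: [0.4881, 0.0266, 0.1683]
tcp_rot: [-3.142, 0.0, 0.24]
wrist_force: [-0.0, 0.0, -3.4]
grip_width: 0.228
grasp_force: 58.6
```

>>> send_rows(
  series=[
    {"offset": [0, 0, -0.5], "turn": 0},
    {"offset": [0, 0, 0], "turn": 0},
  ],
)

```text
clock: 13.8
eef_pos: [0.488, 0.0266, 0.1687]
tcp_rot: [-3.141, 0.0, 0.24]
wrist_force: [0.5, -0.5, -5.0]
grip_width: 0.22
grasp_force: 58.7
```

>>> send_rows(
  series=[
    {"offset": [0, 0, -0.5], "turn": 0},
    {"offset": [0, 0, 0], "turn": 0},
  ],
)

```text
clock: 14.05
eef_pos: [0.4879, 0.0266, 0.1691]
tcp_rot: [-3.141, 0.0, 0.24]
wrist_force: [0.7, -0.6, -9.6]
grip_width: 0.225
grasp_force: 58.9
```

>>> send_rows(
  series=[
    {"offset": [0, 0, 1], "turn": 0},
    {"offset": [0, -3, 0], "turn": 0},
    {"offset": [0, 0, -1], "turn": 0},
    {"offset": [0, 0, 0], "turn": 0},
  ],
)

```text
clock: 14.55
eef_pos: [0.4873, 0.0296, 0.1692]
tcp_rot: [-3.141, 0.0, 0.24]
wrist_force: [0.7, 0.2, -8.5]
grip_width: 0.224
grasp_force: 59.1
```

>>> send_rows(
  series=[
    {"offset": [0, 0, 1], "turn": 0},
    {"offset": [0, -3, 0], "turn": 0},
    {"offset": [0, 0, -1], "turn": 0},
    {"offset": [0, 0, 0], "turn": 0},
  ],
)

```text
clock: 15.05
eef_pos: [0.4867, 0.0325, 0.1694]
tcp_rot: [-3.142, -0.0, 0.24]
wrist_force: [0.2, -0.3, -3.0]
grip_width: 0.222
grasp_force: 59.9
```

>>> send_rows(
  series=[
    {"offset": [0, 0, 1], "turn": 0},
    {"offset": [0, -3, 0], "turn": 0},
    {"offset": [0, 0, -1], "turn": 0},
    {"offset": [0, 0, 0], "turn": 0},
  ],
)

```text
clock: 15.55
eef_pos: [0.486, 0.0355, 0.1694]
tcp_rot: [-3.142, -0.0, 0.24]
wrist_force: [-1.0, -0.0, -3.7]
grip_width: 0.226
grasp_force: 59.9
```

>>> send_rows(
  series=[
    {"offset": [0, 0, -0.7], "turn": 0},
    {"offset": [0, 0, -0.7], "turn": 0},
    {"offset": [0, 0, 0], "turn": 0},
  ],
)

```text
clock: 15.92
eef_pos: [0.4859, 0.0354, 0.1707]
tcp_rot: [-3.142, -0.0, 0.24]
wrist_force: [0.7, -0.7, -2.7]
grip_width: 0.227
grasp_force: 59.9
```

>>> send_rows(
  series=[
    {"offset": [0, 0, -0.8], "turn": 0},
    {"offset": [0, 0, -0.8], "turn": 0},
    {"offset": [0, 0, 0], "turn": 0},
  ],
)

```text
clock: 16.3
eef_pos: [0.486, 0.0354, 0.1724]
tcp_rot: [-3.142, -0.0, 0.24]
wrist_force: [-1.0, -0.0, -3.5]
grip_width: 0.228
grasp_force: 59.9
```

>>> send_rows(
  series=[
    {"offset": [0, 0, -1], "turn": 0},
    {"offset": [0, 0, -1], "turn": 0},
    {"offset": [0, 0, 0], "turn": 0},
  ],
)

```text
clock: 16.68
eef_pos: [0.486, 0.0354, 0.1744]
tcp_rot: [-3.142, -0.0, 0.24]
wrist_force: [0.3, -0.2, -2.6]
grip_width: 0.225
grasp_force: 59.9
```

>>> send_rows(
  series=[
    {"offset": [0, 0, -1], "turn": 0},
    {"offset": [0, 0, -1], "turn": 0},
    {"offset": [0, 0, -1], "turn": 0},
    {"offset": [0, 0, -1], "turn": 0},
    {"offset": [0, 0, -1.5], "turn": 0},
    {"offset": [0, 0, -1.5], "turn": 0},
    {"offset": [0, 0, -2], "turn": 0},
    {"offset": [0, 0, 0], "turn": 0},
  ],
)

```text
clock: 17.68
eef_pos: [0.486, 0.0354, 0.1835]
tcp_rot: [-3.142, -0.0, 0.24]
wrist_force: [0.5, -0.3, -2.9]
grip_width: 0.227
grasp_force: 59.9
```

>>> send_rows(
  series=[
    {"offset": [0, 0, -2], "turn": 0},
    {"offset": [0, 0, -4], "turn": 0},
    {"offset": [0, 0, -6], "turn": 0},
    {"offset": [0, 0, -8], "turn": 0},
    {"offset": [0, 0, -8], "turn": 0},
    {"offset": [0, 0, -8], "turn": 0},
    {"offset": [0, 0, -8], "turn": 0},
    {"offset": [0, 0, -8], "turn": 0},
    {"offset": [0, 0, -6], "turn": 0},
    {"offset": [0, 0, -4], "turn": 0},
    {"offset": [0, 0, -2], "turn": 0},
    {"offset": [0, 0, 0], "turn": 0},
  ],
)

```text
clock: 19.18
eef_pos: [0.4859, 0.0354, 0.2472]
tcp_rot: [-3.141, 0.0, 0.24]
wrist_force: [-0.5, 0.1, -3.6]
grip_width: 0.223
grasp_force: 59.9
```

>>> send_rows(
  series=[
    {"offset": [0, 0, -2], "turn": 0},
    {"offset": [0, 0, -4], "turn": 0},
    {"offset": [0, 0, -6], "turn": 0},
    {"offset": [0, 0, -8], "turn": 0},
    {"offset": [0, 0, -8], "turn": 0},
    {"offset": [0, 0, -8], "turn": 0},
    {"offset": [0, 0, -8], "turn": 0},
    {"offset": [0, 0, -8], "turn": 0},
    {"offset": [0, 0, -6], "turn": 0},
    {"offset": [0, 0, -4], "turn": 0},
    {"offset": [0, 0, -2], "turn": 0},
    {"offset": [0, 0, 0], "turn": 0},
  ],
)

```text
clock: 20.68
eef_pos: [0.4859, 0.0354, 0.3112]
tcp_rot: [-3.141, 0.0, 0.24]
wrist_force: [0.5, 0.7, -2.4]
grip_width: 0.225
grasp_force: 59.9
```

```bash
python3 - <<'E'
from h import *
w=world(tray,[0,-.009,.311])[0];tool(w,-.245);print(w)
E
```

```text
t 20.68 pos [0.4859 0.0354 0.3112] rot [-3.141  0.     0.24 ] F [ 0.5  0.7 -2.4] grip 0.225 59.9
shift mm [   0.  -203.5    0.3] turn 0.485
[0.4376135  0.23306964 0.311     ]
```

>>> send_rows(
  series=[
    {"offset": [0, -1, 0], "turn": 0},
    {"offset": [0, -2, 0], "turn": 0},
    {"offset": [0, -4, 0], "turn": 0},
    {"offset": [0, -6, 0], "turn": 0},
    {"offset": [0, -8, 0], "turn": 0},
    {"offset": [0, -10, 0], "turn": 0},
    {"offset": [0, -11, 0], "turn": 0},
    {"offset": [0, -12, 0], "turn": 0},
    {"offset": [0, -12, 0], "turn": 0},
    {"offset": [0, -12, 0], "turn": 0},
    {"offset": [0, -12, 0], "turn": 0},
    {"offset": [0, -12, 0], "turn": 0},
  ],
)

```text
clock: 22.18
eef_pos: [0.4615, 0.1352, 0.3113]
tcp_rot: [-3.142, 0.0, 0.24]
wrist_force: [0.9, 0.1, -2.9]
grip_width: 0.224
grasp_force: 59.9
```

>>> send_rows(
  series=[
    {"offset": [0, -12, 0], "turn": 0},
    {"offset": [0, -12, 0], "turn": 0},
    {"offset": [0, -12, 0], "turn": 0},
    {"offset": [0, -12, 0], "turn": 0},
    {"offset": [0, -12, 0], "turn": 0},
    {"offset": [0, -11, 0], "turn": 0},
    {"offset": [0, -10, 0], "turn": 0},
    {"offset": [0, -8, 0], "turn": 0},
    {"offset": [0, -6, 0], "turn": 0},
    {"offset": [0, -4, 0], "turn": 0},
    {"offset": [0, -2, 0], "turn": 0},
    {"offset": [0, 0, 0], "turn": 0},
  ],
)

```text
clock: 23.68
eef_pos: [0.4377, 0.2325, 0.3113]
tcp_rot: [-3.142, 0.0, 0.24]
wrist_force: [0.2, -0.1, -3.6]
grip_width: 0.223
grasp_force: 59.9
```

>>> send_rows(
  series=[
    {"offset": [0, 0, 0], "turn": 0.02},
    {"offset": [0, 0, 0], "turn": 0.04},
    {"offset": [0, 0, 0], "turn": 0.05},
    {"offset": [0, 0, 0], "turn": 0.055},
    {"offset": [0, 0, 0], "turn": 0.055},
    {"offset": [0, 0, 0], "turn": 0.055},
    {"offset": [0, 0, 0], "turn": 0.055},
    {"offset": [0, 0, 0], "turn": 0.055},
    {"offset": [0, 0, 0], "turn": 0.045},
    {"offset": [0, 0, 0], "turn": 0.035},
    {"offset": [0, 0, 0], "turn": 0.02},
    {"offset": [0, 0, 0], "turn": 0},
  ],
)

```text
clock: 25.18
eef_pos: [0.4377, 0.2326, 0.3113]
tcp_rot: [-3.142, 0.0, -0.245]
wrist_force: [-0.5, -0.5, -2.8]
grip_width: 0.221
grasp_force: 59.9
```

```bash
python3 - <<'E'
from h import *
w=world(tray,[0,-.009,.311])[0];tool(w,-.245)
# stick colour blob: look for the carrier by background difference on the tray region in the side picture
a=np.mean([cams.get_image("side").astype(float) for _ in range(4)],0)
old=cv2.imread("pics/raw_side.png")[:,:,::-1].astype(float)
d=(np.abs(a-old).sum(2)>60).astype(np.uint8); d[:,:200]=0
# pine: warm and bright
pine=((a[:,:,0]-a[:,:,2]>18)&(a[:,:,0]>60)&(d>0)).astype(np.uint8)
n,l,st,c=cv2.connectedComponentsWithStats(pine)
for i in np.argsort(-st[1:,4])[:4]+1:
    ys,xs=np.nonzero(l==i); r=cv2.minAreaRect(np.c_[xs,ys].astype(np.float32)); print(st[i],r)
# predictions: stick top corners for carrier hanging as assumed
p=np.r_[w[:2],-.245]; z=.311-.151+.027
print(proj("side",world(p,[[.013,.059,z],[.013,-.041,z],[-.013,-.041,z],[-.013,.059,z]])).round(1))
E
```

```text
t 25.18 pos [0.4377 0.2326 0.3113] rot [-3.142  0.    -0.245] F [-0.5 -0.5 -2.8] grip 0.221 59.9
shift mm [-0.2 -0.5  0.3] turn -0.0
[ 415   16   37   68 1470] ((429.8882141113281, 47.752952575683594), (29.611007690429688, 69.20081329345703), 12.528807640075684)
[288 349  32  57 842] ((306.9325256347656, 377.5018615722656), (18.425724029541016, 56.787471771240234), 25.016895294189453)
[242 306  37  39 664] ((258.260009765625, 323.82000732421875), (20.60000228881836, 41.400001525878906), 36.869895935058594)
[461 165  29  85 591] ((472.4706115722656, 206.11766052246094), (12.12678050994873, 87.79788208007812), 14.03624439239502)
[[243.3 333. ]
 [271.1 287.8]
 [284.4 293.1]
 [257.5 339.3]]
```

>>> send_rows(
  series=[
    {"offset": [0, 0, 2], "turn": 0},
    {"offset": [0, 0, 6], "turn": 0},
    {"offset": [0, 0, 10], "turn": 0},
    {"offset": [0, 0, 14], "turn": 0},
    {"offset": [0, 0, 16], "turn": 0},
    {"offset": [0, 0, 16], "turn": 0},
    {"offset": [0, 0, 16], "turn": 0},
    {"offset": [0, 0, 16], "turn": 0},
    {"offset": [0, 0, 14], "turn": 0},
    {"offset": [0, 0, 10], "turn": 0},
    {"offset": [0, 0, 6], "turn": 0},
    {"offset": [0, 0, 4], "turn": 0},
  ],
)

```text
clock: 26.88
eef_pos: [0.4378, 0.2327, 0.1811]
tcp_rot: [-3.141, -0.0, -0.245]
wrist_force: [0.0, 0.9, -2.7]
grip_width: 0.229
grasp_force: 59.9
```

>>> send_rows(
  series=[
    {"offset": [0, 0, 4], "turn": 0},
    {"offset": [0, 0, 3], "turn": 0},
    {"offset": [0, 0, 2], "turn": 0},
    {"offset": [0, 0, 2], "turn": 0},
    {"offset": [0, 0, 2], "turn": 0},
    {"offset": [0, 0, 1.5], "turn": 0},
    {"offset": [0, 0, 1], "turn": 0},
    {"offset": [0, 0, 0], "turn": 0},
  ],
)

```text
clock: 27.88
eef_pos: [0.4377, 0.2326, 0.1658]
tcp_rot: [3.142, 0.0, -0.245]
wrist_force: [0.3, 0.7, -2.6]
grip_width: 0.229
grasp_force: 59.9
```

```bash
python3 - <<'E'
from h import *
w=world(tray,[0,-.009,.159])[0];tool(w,-.245)
a=np.mean([cams.get_image("side").astype(float) for _ in range(4)],0)
old=cv2.imread("pics/raw_side.png")[:,:,::-1].astype(float)
def mask(l,z):
    m=np.zeros((420,560),np.uint8); p=proj("side",world(tray,[[x/1000,y/1000,z] for x,y in l])); cv2.fillPoly(m,[np.round(p).astype(np.int32)],1); return m
tm=mask([(55,88),(55,-88),(-55,-88),(-55,88)],.016)
g=a.sum(2)/3; on=((a[:,:,0]-a[:,:,2]>12)&(tm>0)).astype(np.uint8)
n,l,st,c=cv2.connectedComponentsWithStats(on)
for i in np.argsort(-st[1:,4])[:3]+1:
    ys,xs=np.nonzero(l==i); r=cv2.minAreaRect(np.c_[xs,ys].astype(np.float32)); print(st[i],np.round(cv2.boxPoints(r),1).tolist())
for s in(-9,0,9): print(s,proj("side",world(tray,[[x/1000,(y+s)/1000,.036] for x,y in((13,50),(13,-50),(-13,-50),(-13,50))])).round(1).tolist())
E
```

```text
t 27.88 pos [0.4377 0.2326 0.1658] rot [ 3.142  0.    -0.245] F [ 0.3  0.7 -2.6] grip 0.229 59.9
shift mm [-0.2 -0.5  6.8] turn -0.0
[247 333  37  54 778] [[244.60000610351562, 378.5], [271.70001220703125, 331.1000061035156], [289.20001220703125, 341.1000061035156], [262.1000061035156, 388.5]]
[260 320  15   7  52] [[259.79998779296875, 322.20001220703125], [273.5, 319.5], [274.6000061035156, 325.1000061035156], [261.0, 327.79998779296875]]
[252 345   7   8  37] [[251.0, 347.0], [254.0, 344.0], [260.0, 350.0], [257.0, 353.0]]
-9 [[250.9, 372.6], [274.6, 330.2], [286.2, 335.1], [263.2, 378.5]]
0 [[248.6, 376.8], [272.6, 333.7], [284.3, 338.8], [261.0, 382.7]]
9 [[246.2, 381.0], [270.6, 337.3], [282.3, 342.4], [258.7, 387.1]]
```

>>> send_rows(
  series=[
    {"offset": [0, 0, 1], "turn": 0},
    {"offset": [0, 0, 1], "turn": 0},
    {"offset": [0, 0, 1], "turn": 0},
    {"offset": [0, 0, 1], "turn": 0},
    {"offset": [0, 0, 0], "turn": 0},
  ],
)

```text
clock: 28.7
eef_pos: [0.4377, 0.2326, 0.1617]
tcp_rot: [3.142, 0.0, -0.245]
wrist_force: [0.3, -0.8, -3.2]
grip_width: 0.228
grasp_force: 59.9
```

>>> send_rows(
  series=[
    {"offset": [0, 0, 0.7], "turn": 0},
    {"offset": [0, 0, 0.7], "turn": 0},
    {"offset": [0, 0, 0.7], "turn": 0},
    {"offset": [0, 0, 0.7], "turn": 0},
    {"offset": [0, 0, 0], "turn": 0},
  ],
)

```text
clock: 29.32
eef_pos: [0.4377, 0.2326, 0.159]
tcp_rot: [-3.142, 0.0, -0.245]
wrist_force: [-0.1, -0.3, -2.5]
grip_width: 0.225
grasp_force: 60.0
```

>>> send_rows(
  series=[
    {"offset": [0, 0, 0.7], "turn": 0},
    {"offset": [0, 0, 0.7], "turn": 0},
    {"offset": [0, 0, 0.7], "turn": 0},
    {"offset": [0, 0, 0], "turn": 0},
    {"offset": [0, 0, 0], "turn": 0},
  ],
)

```text
clock: 29.95
eef_pos: [0.4377, 0.2326, 0.1569]
tcp_rot: [-3.141, 0.0, -0.245]
wrist_force: [-0.3, -0.5, -1.3]
grip_width: 0.223
grasp_force: 60.2
```

>>> send_rows(
  series=[
    {"offset": [0, 0, 1.5], "turn": 0},
    {"offset": [0, 0, 2], "turn": 0},
    {"offset": [0, 0, 2], "turn": 0},
    {"offset": [0, 0, 2], "turn": 0},
    {"offset": [0, 0, 2], "turn": 0},
    {"offset": [0, 0, 2], "turn": 0},
    {"offset": [0, 0, 1], "turn": 0},
    {"offset": [0, 0, 0], "turn": 0},
  ],
)

```text
clock: 30.95
eef_pos: [0.4377, 0.2326, 0.1444]
tcp_rot: [-3.142, 0.0, -0.245]
wrist_force: [0.4, 0.3, -1.9]
grip_width: 0.223
grasp_force: 60.2
```

>>> send_rows(
  series=[
    {"offset": [0, 2, 0], "turn": 0},
    {"offset": [0, 2, 0], "turn": 0},
    {"offset": [0, 2, 0], "turn": 0},
    {"offset": [0, 3, 0], "turn": 0},
    {"offset": [0, 3, 0], "turn": 0},
    {"offset": [0, 4, 0], "turn": 0},
    {"offset": [0, 4, 0], "turn": 0},
    {"offset": [0, 4, 0], "turn": 0},
    {"offset": [0, 4, 0], "turn": 0},
    {"offset": [0, 2, 0], "turn": 0},
    {"offset": [0, 0, 0], "turn": 0},
  ],
)

```text
clock: 32.33
eef_pos: [0.4304, 0.2034, 0.1444]
tcp_rot: [-3.142, 0.0, -0.245]
wrist_force: [-0.4, -0.6, -2.1]
grip_width: 0.224
grasp_force: 60.2
```

Up gently, checking that the carrier stays.

>>> send_rows(
  series=[
    {"offset": [0, 0, -2], "turn": 0},
    {"offset": [0, 0, -3], "turn": 0},
    {"offset": [0, 0, -4], "turn": 0},
    {"offset": [0, 0, -4], "turn": 0},
    {"offset": [0, 0, -4], "turn": 0},
    {"offset": [0, 0, -4], "turn": 0},
    {"offset": [0, 0, 0], "turn": 0},
  ],
)

```text
clock: 33.2
eef_pos: [0.4306, 0.2035, 0.1657]
tcp_rot: [-3.141, -0.0, -0.245]
wrist_force: [0.3, -0.2, -0.8]
grip_width: 0.228
grasp_force: 60.2
```

```bash
python3 - <<'E'
from h import *
tool([.43,-.2824,.28],0.)
a=np.mean([cams.get_image("side").astype(float) for _ in range(4)],0)
m=np.zeros((420,560),np.uint8); p=proj("side",world(tray,[[x/1000,y/1000,.016] for x,y in((55,88),(55,-88),(-55,-88),(-55,88))])); cv2.fillPoly(m,[np.round(p).astype(np.int32)],1)
on=((a[:,:,0]-a[:,:,2]>12)&(m>0)).astype(np.uint8)
n,l,st,c=cv2.connectedComponentsWithStats(on)
i=np.argmax(st[1:,4])+1
ys,xs=np.nonzero(l==i); r=cv2.minAreaRect(np.c_[xs,ys].astype(np.float32)); print(st[i],np.round(cv2.boxPoints(r),1).tolist())
E
```

```text
t 33.2 pos [0.4306 0.2035 0.1657] rot [-3.141 -0.    -0.245] F [ 0.3 -0.2 -0.8] grip 0.228 60.2
shift mm [ 117.5  471.5 -114.4] turn -0.245
[247 337  36  51 809] [[244.8000030517578, 380.20001220703125], [271.29998779296875, 333.0], [288.70001220703125, 342.79998779296875], [262.1000061035156, 390.0]]
```

>>> send_rows(
  series=[
    {"offset": [0, 0, -8], "turn": 0},
    {"offset": [0, 0, -16], "turn": 0},
    {"offset": [0, 0, -22], "turn": 0},
    {"offset": [0, 0, -22], "turn": 0},
    {"offset": [0, 0, -22], "turn": 0},
    {"offset": [0, 0, -16], "turn": 0},
    {"offset": [0, 0, -8], "turn": 0},
    {"offset": [0, 0, 0], "turn": -0.08},
    {"offset": [0, 0, 0], "turn": -0.085},
    {"offset": [0, 0, 0], "turn": -0.08},
    {"offset": [0, 0, 0], "turn": 0},
  ],
)

```text
clock: 34.78
eef_pos: [0.4303, 0.2034, 0.2792]
tcp_rot: [3.142, 0.001, -0.001]
wrist_force: [-0.5, 1.0, -0.9]
grip_width: 0.224
grasp_force: 60.2
```

>>> send_rows(
  series=[
    {"offset": [0, 15, 0], "turn": 0},
    {"offset": [0, 35, 0], "turn": 0},
    {"offset": [0, 50, 0], "turn": 0},
    {"offset": [0, 50, 0], "turn": 0},
    {"offset": [0, 50, 0], "turn": 0},
    {"offset": [0, 50, 0], "turn": 0},
    {"offset": [0, 50, 0], "turn": 0},
    {"offset": [0, 50, 0], "turn": 0},
    {"offset": [0, 50, 0], "turn": 0},
    {"offset": [0, 45, 0], "turn": 0},
    {"offset": [0, 30, 0], "turn": 0},
    {"offset": [0, 11, 0], "turn": 0},
  ],
)

```text
clock: 36.28
eef_pos: [0.4292, -0.2846, 0.2791]
tcp_rot: [-3.141, 0.001, -0.004]
wrist_force: [0.5, 1.1, -1.1]
grip_width: 0.227
grasp_force: 60.2
```

>>> send_rows(
  series=[
    {"offset": [0, 0, 0], "turn": 0},
    {"offset": [0, 0, 0], "turn": 0},
  ],
)

```text
clock: 36.52
eef_pos: [0.4304, -0.2815, 0.2794]
tcp_rot: [-3.141, -0.0, 0.001]
wrist_force: [-1.0, 0.7, -1.3]
grip_width: 0.226
grasp_force: 60.2
```

```bash
python3 - <<'E'
from h import *
tool([.43,-.2824,.1157],0.)
E
```

```text
t 36.52 pos [ 0.4304 -0.2815  0.2794] rot [-3.141e+00 -0.000e+00  1.000e-03] F [-1.   0.7 -1.3] grip 0.226 60.2
shift mm [ -0.4   0.9 163.7] turn 0.001
```

>>> send_rows(
  series=[
    {"offset": [-0.4, 0.7, 10], "turn": 0},
    {"offset": [0, 0, 20], "turn": 0},
    {"offset": [0, 0, 20], "turn": 0},
    {"offset": [0, 0, 14], "turn": 0},
    {"offset": [0, 0, 8], "turn": 0},
    {"offset": [0, 0, 6], "turn": 0},
    {"offset": [0, 0, 4], "turn": 0},
    {"offset": [0, 0, 4], "turn": 0},
    {"offset": [0, 0, 0], "turn": 0},
  ],
)

```text
clock: 37.65
eef_pos: [0.4299, -0.2832, 0.1933]
tcp_rot: [-3.141, 0.0, -0.0]
wrist_force: [0.2, 0.1, -0.2]
grip_width: 0.225
grasp_force: 60.2
```

>>> send_rows(
  series=[
    {"offset": [0, 0, 8], "turn": 0},
    {"offset": [0, 0, 12], "turn": 0},
    {"offset": [0, 0, 12], "turn": 0},
    {"offset": [0, 0, 12], "turn": 0},
    {"offset": [0, 0, 12], "turn": 0},
    {"offset": [0, 0, 8], "turn": 0},
    {"offset": [0, 0, 6], "turn": 0},
    {"offset": [0, 0, 3], "turn": 0},
    {"offset": [0, 0, 2], "turn": 0},
    {"offset": [0, 0, 0], "turn": 0},
  ],
)

```text
clock: 38.9
eef_pos: [0.43, -0.2832, 0.1184]
tcp_rot: [3.142, -0.0, -0.0]
wrist_force: [-0.0, 0.3, -1.0]
grip_width: 0.228
grasp_force: 60.2
```

>>> send_rows(
  series=[
    {"offset": [0, -0.8, 0], "turn": 0},
    {"offset": [0, 0, 1], "turn": 0},
    {"offset": [0, 0, 1], "turn": 0},
    {"offset": [0, 0, 0.6], "turn": 0},
    {"offset": [0, 0, 0], "turn": 0},
  ],
)

```text
clock: 39.52
eef_pos: [0.4299, -0.2824, 0.1157]
tcp_rot: [-3.141, 0.0, -0.0]
wrist_force: [0.7, 0.4, -0.4]
grip_width: 0.224
grasp_force: 60.5
```

>>> send_rows(
  series=[
    {"offset": [0, 0, 0.5], "turn": 0},
    {"offset": [0, 0, 0], "turn": 0},
  ],
)

```text
clock: 39.78
eef_pos: [0.43, -0.2825, 0.1157]
tcp_rot: [3.141, -0.0, -0.0]
wrist_force: [-4.7, 2.2, 9.2]
grip_width: 0.226
grasp_force: 61.9
```

Collar is seated on the rack. Release slightly, check, then retreat upward.

>>> send_rows(
  series=[
    {"offset": [0, 0, -0.5], "turn": 0},
    {"offset": [0, 0, 0], "turn": 0},
    {"offset": [0, 0, 0], "turn": 0},
    {"offset": [0, 0, 0], "turn": 0},
    {"offset": [0, 0, 0], "turn": 0},
    {"offset": [0, 0, 0], "turn": 0},
    {"offset": [0, 0, 0], "turn": 0},
    {"offset": [0, 0, 0], "turn": 0},
  ],
  gripper=60,
)

```text
clock: 40.78
eef_pos: [0.4299, -0.2824, 0.1158]
tcp_rot: [-3.142, 0.0, -0.0]
wrist_force: [-0.5, 0.7, 0.1]
grip_width: 0.705
grasp_force: 0.0
```

>>> send_rows(
  series=[
    {"offset": [0, 0, -5], "turn": 0},
    {"offset": [0, 0, -15], "turn": 0},
    {"offset": [0, 0, -25], "turn": 0},
    {"offset": [0, 0, -30], "turn": 0},
    {"offset": [0, 0, -30], "turn": 0},
    {"offset": [0, 0, -20], "turn": 0},
    {"offset": [0, 0, -10], "turn": 0},
    {"offset": [0, 0, 0], "turn": 0},
  ],
)

```text
clock: 41.78
eef_pos: [0.4301, -0.2825, 0.2514]
tcp_rot: [3.141, -0.001, -0.0]
wrist_force: [-0.1, 0.7, -0.1]
grip_width: 0.702
grasp_force: 0.0
```

>>> send_rows(
  series=[
    {"offset": [-20, 20, 0], "turn": 0},
    {"offset": [-25, 25, 0], "turn": 0},
    {"offset": [-25, 25, 0], "turn": 0},
    {"offset": [-25, 25, 0], "turn": 0},
    {"offset": [-25, 25, 0], "turn": 0},
    {"offset": [-25, 25, 0], "turn": 0},
    {"offset": [-10, 15, 0], "turn": 0},
    {"offset": [0, 0, 0], "turn": 0},
    {"offset": [0, 0, 0], "turn": 0},
  ],
)

```text
clock: 42.9
eef_pos: [0.2759, -0.4415, 0.2504]
tcp_rot: [-3.141, 0.0, 0.001]
wrist_force: [0.4, 0.1, -1.1]
grip_width: 0.698
grasp_force: 0.0
```

```bash
python3 - <<'E'
from h import *
tool(None)
for n,b in(("side",(140,205,290,335)),("top",(205,250,340,385)),("side",(325,400,240,300))):
    a=np.mean([cams.get_image(n).astype(float) for _ in range(3)],0); o=cv2.imread(f"pics/raw_{n}.png")[:,:,::-1].astype(float)
    d=np.abs(a-o).sum(2)[b[0]:b[1],b[2]:b[3]]; print(n,(d>90).sum(),d.mean().round(1),cv2.phaseCorrelate(a.mean(2)[b[0]:b[1],b[2]:b[3]].copy(),o.mean(2)[b[0]:b[1],b[2]:b[3]].copy()))
t=np.mean([cams.get_image("top").astype(float) for _ in range(4)],0)
on=((t[:,:,0]-t[:,:,2]>12)).astype(np.uint8)
m=np.zeros((420,560),np.uint8); cv2.fillPoly(m,[np.round(proj("top",world(tray,[[x/1000,y/1000,.016] for x,y in((55,88),(55,-88),(-55,-88),(-55,88))]))).astype(np.int32)],1)
ys,xs=np.nonzero(on&m); r=cv2.minAreaRect(np.c_[xs,ys].astype(np.float32)); print(len(xs),np.round(cv2.boxPoints(r),1).tolist())
print(proj("top",world(tray,[[x/1000,(y+3)/1000,.035] for x,y in((13,50),(13,-50),(-13,-50),(-13,50))])).round(1).tolist())
E
```

```text
t 42.9 pos [ 0.2759 -0.4415  0.2504] rot [-3.141e+00  0.000e+00  1.000e-03] F [ 0.4  0.1 -1.1] grip 0.698 0.0
side 0 4.7 ((0.5057965464335368, -0.04182024555688457), 0.9857102974100044)
top 0 8.8 ((0.3923172636371923, 0.4992761714414051), 1.0019162509909874)
side 1403 117.9 ((0.31674621228324185, 0.7867218567542622), 0.43021282290085033)
394 [[162.89999389648438, 234.3000030517578], [170.1999969482422, 207.8000030517578], [218.10000610351562, 220.89999389648438], [210.89999389648438, 247.39999389648438]]
[[176.8, 215.9], [206.6, 223.8], [204.5, 231.8], [174.7, 223.8]]
```

```bash
python3 -c "
from workcell import order;print(order.finish_job())"
```

```text
the job is handed in; nothing more can be done
None
```

The job is handed in at about 43 s: the carrier was hooked, felt through the notches with light pulls of under 10 N, and set down inside the drip tray. The rod hangs back in its rack. My picture allowance was used up, so the final check was numeric: the rod matched its starting images with no changed pixels, the side view put the carrier near the tray's middle, and the top-view check was inconclusive.

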